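# Fit the bayonet collar on the leak-test port and hold it home

## Task

Put the knurled aluminium collar upright over the spigot of the blue leak-test port with its red line in line with the two white marks on the port, and let it down until it rests on the spigot's pins. Then turn it until its hidden keyways drop over the pins, which lie a little anticlockwise (seen from above) of the marks; push it fully home against the spring plunger and finish while still holding it there, without disturbing the other things on the bench.

Things in the scene. Friction and masses are not known exactly. Their poses are not given: they have to be found in the camera images.
- collar_center (a point): Centre (half-way up) of the loose knurled aluminium collar: 48 mm across, 54 mm tall, 0.14 kg, standing on its open end; z is its axis, up. A red line across its closed top and down both sides runs along its x; it is the same either way round. Inside: bore 26.4 mm across, 48 mm deep from below, with a hidden keyway 11 mm wide, 38 mm across the pair, all the way up at +x and -x.
- port: Leak-test port, fixed to the bench: blue block 110 x 100 x 14 mm, brass nipple on its +y side, and a dark round turret 76 mm across whose flat top (shoulder) is 28 mm above the bench. Origin at the centre of the underside, z up. Two white marks on the shoulder lie along its +x and -x. A brass spigot 24 mm across rises from its centre to 70 mm above the bench, its last 5 mm tapered.
- pin_height (a point): On the spigot's axis, 42 mm above the bench: the top of the two steel pins, 6 mm thick, that stick out of opposite sides of the spigot to 17 mm from its axis. The pins lie 0.5 to 0.9 rad anticlockwise (from above) of the white marks, different each time; a collar turned to within 0.1 rad of them drops. Axes as the port's, not the pins'.
- shoulder (a point): Centre of the shoulder, 28 mm above the bench, where the collar's underside sits when fully home (14 mm below where it rests on the pins). Axes as the port's.
- plunger (a joint): Steel spring plunger, 12 mm across, standing 14 mm out of the spigot's top (tip 84 mm above the bench). Value: how far it is pressed down (m), 0 free, 0.008 when the collar is fully home. The spring pushes up with 1.6 N at first touch and 8 N when the collar is home, and lifts a collar that is let go.
- potted_plug: Bystander: black potted plug, 72 mm across, 73 mm tall; origin at the centre of its underside.
- screw_tin: Bystander: open white tin of screws, 74 mm across, 45 mm tall; origin at the centre of its underside.
- tape_blue: Bystander: roll of blue tape lying flat, 66 mm across, 18 mm tall; origin at the centre of its underside.
Things that resemble listed ones, but are neither listed nor needed, are in the scene too. Leave any green or turquoise look-alike of the part that bears collar_center alone.

How it is judged:
On the way:
1. the collar is on the spigot, resting on the pins, its red line within 0.25 rad of the white marks (horizontal distance between collar_center and port below 0.004 m and z of collar_center in the frame of port between 0.064 and 0.073 m and angle between collar_center's own z axis and vertical below 0.15 rad and angle between the x axis of collar_center and the x axis of port, either way round below 0.25 rad), for 0.2 s.
At the end, for the whole second after the job is handed in: The collar is upright on the spigot, its underside within 3 mm of the shoulder, centred within 4 mm, the plunger pressed in by more than 5 mm, and the fingers still bear on the collar with more than 1 N (horizontal distance between collar_center and port below 0.004 m and z of collar_center in the frame of port below 0.058 m and angle between collar_center's own z axis and vertical below 0.1 rad and value of joint plunger above 0.005 m and contact force between the fingers and collar above 1 N); the arm keeps its last pose, push and grip.
It fails at once if a bystander (potted plug, screw tin, tape roll) is moved more than 30 mm (distance of any of potted_plug, screw_tin, tape_blue from where it was at the start of the episode above 0.03 m).
It also fails if it takes over 51 s, if anything falls off the work surface, if the arm or the gripper's body presses on something with over 40 N, if the wrist force passes 120 N, or if a joint passes its speed limit or range.

## Robot

A 7-joint arm with a two-finger parallel gripper is mounted at the origin on the work surface; the furniture and walls round the work are solid. World frame = base frame: x ahead of the robot, y to its left, z up, the work surface at z = 0. Lengths are in m, angles in rad, forces in N, time in s.
With the tool pointing down it reaches from about 0.425 to 0.825 m from the base axis. Payload 3.6 kg.
Tool frame: the origin (TCP) lies midway between the tips of the shut fingers; the grasp point (between the pads) lies 19 mm behind it (manip.pinch_z is the distance from the TCP to the grasp point, in m); z points along the fingers, y is the line along which they close (so a half turn about z gives the same grasp; the last joint's range is limited). The gripper opens to 93 mm and grips with 3 to 60 N. Pads are 15 mm wide; open, the fingers measure 128 mm over their backs; the gripper's body (75 mm by 188 mm) begins 65 mm behind the grasp point.
Start: joints at [-1.27, 0.615, -0.013, 1.423, 0.008, 1.103, -0.04], TCP at [0.209, 0.615, 0.219] pointing down, gripper open.
Joint ranges: [-3.12, 3.12], [-0.3, 2.06], [-1.34, 1.32], [0.26, 2.42], [-1.36, 4.5], [0.01, 1.98], [-2.84, 2.84]. Speed limits (rad/s): [2.79, 2.79, 3.14, 3.14, 3.14, 3.14, 3.14].

## Interface

Orientations are given as a unit quaternion [x, y, z, w].
In Python, from station import manip gives the robot as it stands.
- The arm moves only by the tool play_rows, never from a script. Its arguments are lists of equal length, an entry for each row: "linear": the shift along the tool's x, y, z in m, a list of three; "angular": the turn, a rotation vector about the tool's x, y, z in rad, a list of three; "gripper": the finger opening in m, from 0 to 0.093. In form: {"linear": [[dx, dy, dz], ...], "angular": [[wx, wy, wz], ...], "gripper": [gripper, ...]}. A call has 1 to 12 rows; each row shifts and turns the commanded pose from where the row before left it, along the tool's axes as they then stand; what a row does not reach is not made up. A row lasts 1/12 s, in which the tool goes at most 41.7 mm and 7.16 degrees, less where a joint would pass 70% of its speed; a pose out of reach is approached as far as the arm can. A call is refused whole if a number of a shift passes 0.0417 or a number of a turn 0.125, either way. A call with a gripper value outside its range is refused whole. The fingers move at their own pace and stop on an object; "grip_force" is the grip in N (left out, the last holds). Time passes only in rows, so rows that do not move let the fingers close. It gives the time, the measured TCP pose, the force, the opening and the grip force at its end, in the units of the state.
- manip.observe(): the state, without advancing time (a new reading comes with each control period).
- manip.camera(name): name is "scene" or "top"; returns the picture (400x640x3 uint8, red, green, blue); there is no depth.
- manip.calibration(name): a dict with "K" (3x3 intrinsics, pixels), "R" (3x3) and "t" (3): a world point X has camera coordinates R X + t. Camera axes: x right, y down, z forward; pixel columns grow to the right and rows downward; lengths in m; the calibration is good to about 2 mm. A picture is of the moment at which its call begins. calibration takes no time and is no camera call.
- manip.job_done(): hands the job in; it is judged then, once.
Trained networks look in the newest picture that a camera, given by its name, has taken for a name from the list of things; names that differ only in an ending like _2 or _b are one class to them, and where a whole thing is asked for, a point or a joint stands for the part that bears it (a point fixed in the world has none). Each returns a list of dicts, best first, with "score" (0 to 1); they miss things now and then, are a little off and sometimes report something else, mostly with a low value. They report only what shows in the picture. A call takes as long as a camera call. They do not tell look-alikes from the thing itself.
- manip.find_in(camera, name): "at" ([row, column] in pixels, amid what is visible of it).
The state is a dict: "time_s": time; "joints": joint angles; "qvel": joint speeds; "joint_torque": joint torques, N m; "tcp_pos": TCP position; "ee_rot": TCP orientation; "ft_force": force on the tool from outside, world axes, zero at the start; "torque": the same for the moment, N m; "width": finger opening in m; "grip_force": force on a finger pad.
Only numpy, scipy, OpenCV 4.12 (cv2) and the standard library are available. Lean on these libraries where they do the work, as an engineer would, in place of code of your own. Each camera call takes 0.05 s, during which the arm holds its last target. There are 200 camera calls.

## Working session

There is one attempt and no reset: what is moved stays moved. The work goes in short steps, Python scripts to look and compute and a tool call to move; the robot and the scene stay as the last step left them, time stands still between calls to the robot, and variables do not carry over. Pictures are saved under pics/ and viewed, at most 10 in all, crops included, and the job is handed in when it is done.

Besides the shell and the picture viewer there is one more tool, called as name(argument=value, ...) on one line, values as JSON. play_rows: Moves the arm, as the interface text tells. Its arguments: {"type":"object","properties":{"linear":{"type":"array"},"angular":{"type":"array"},"gripper":{"type":"array"},"grip_force":{"type":"number"}},"required":["linear","angular","gripper"]}

```bash
mkdir -p pics; cat > h.py <<'E'
import numpy as np, cv2
from station import manip
def ray(cam,rc,z):
    c=manip.calibration(cam);K,R,t=map(np.array,(c["K"],c["R"],c["t"]))
    d=R.T@np.linalg.inv(K)@np.array([rc[1],rc[0],1.]);o=-R.T@t
    return o+d*(z-o[2])/d[2]
def proj(cam,X):
    c=manip.calibration(cam);p=np.array(c["K"])@(np.array(c["R"])@np.array(X)+np.array(c["t"]))
    return p[1]/p[2],p[0]/p[2]
def snap(cam,name,crop=None,s=1):
    im=np.asarray(manip.camera(cam))[:,:,::-1]
    if crop: im=im[crop[0]:crop[1],crop[2]:crop[3]]
    cv2.imwrite("pics/"+name,cv2.resize(im,None,fx=s,fy=s,interpolation=cv2.INTER_CUBIC))
E
python3 - <<'E'
from h import *
snap("top","top0.png");snap("scene","scene0.png")
for cam in("top","scene"):
  c=manip.calibration(cam);print(cam,-np.array(c["R"]).T@c["t"])
  for n,z in(("collar_center",.027),("port",.014),("potted_plug",.04),("screw_tin",.03),("tape_blue",.01)):
    for d in manip.find_in(cam,n)[:4]:print(n,round(d["score"],2),np.round(d["at"]),np.round(ray(cam,d["at"],z),3))
o=manip.observe();print(o)
E
```

```text
top [0.41608942 0.01767772 1.24874329]
collar_center 0.85 [253. 397.] [ 0.407 -0.251  0.027]
collar_center 0.6 [204. 377.] [ 0.549 -0.199  0.027]
port 0.59 [211. 256.] [0.537 0.149 0.014]
potted_plug 0.9 [168. 307.] [ 0.654 -0.001  0.04 ]
screw_tin 0.64 [212. 442.] [ 0.521 -0.385  0.03 ]
tape_blue 0.9 [219. 182.] [0.522 0.36  0.01 ]
scene [ 0.10518652 -0.8747008   0.5288123 ]
collar_center 0.71 [226. 331.] [ 0.534 -0.096  0.027]
collar_center 0.7 [243. 356.] [ 0.543 -0.189  0.027]
collar_center 0.69 [274. 314.] [ 0.41  -0.251  0.027]
collar_center 0.63 [244. 311.] [ 0.454 -0.149  0.027]
port 0.7 [192. 291.] [0.536 0.148 0.014]
potted_plug 0.7 [197. 355.] [ 0.652 -0.01   0.04 ]
potted_plug 0.47 [191. 293.] [0.524 0.101 0.04 ]
screw_tin 0.57 [294. 403.] [ 0.524 -0.386  0.03 ]
tape_blue 0.56 [173. 255.] [0.498 0.346 0.01 ]
{'time_s': 0.6, 'joints': array([-1.2695043 ,  0.61487105, -0.01258024,  1.42342181,  0.00811379,
        1.10339715, -0.0404154 ]), 'qvel': array([ 0.00076299,  0.00029053,  0.00037934, -0.00041415,  0.00015865,
       -0.00029552,  0.00115264]), 'joint_torque': array([-2.58777782e-04, -4.58557534e+01,  2.08783932e-01, -1.65947092e+01,
       -6.10107067e-02,  1.33868511e-02,  4.90242155e-05]), 'tcp_pos': array([0.20924923, 0.61535828, 0.21865184]), 'ee_rot': array([ 1.63154789e-01,  9.86600484e-01, -2.23825020e-05, -9.56934067e-06]), 'ft_force': array([-0.42052792, -0.27544854, -0.14466511]), 'torque': array([-0.01095979,  0.0194983 ,  0.00340338]), 'grip_force': 0.0, 'width': 0.09288031864842333}
```

```bash
python3 - <<'E'
import cv2
a=cv2.imread("pics/top0.png")[120:290,160:480];b=cv2.imread("pics/scene0.png")[140:320,220:460]
cv2.imwrite("pics/topc.png",cv2.resize(a,(800,425),interpolation=cv2.INTER_CUBIC))
cv2.imwrite("pics/scc.png",cv2.resize(b,(792,594),interpolation=cv2.INTER_CUBIC))
E
```

```text
(no output)
```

View pics/topc.png

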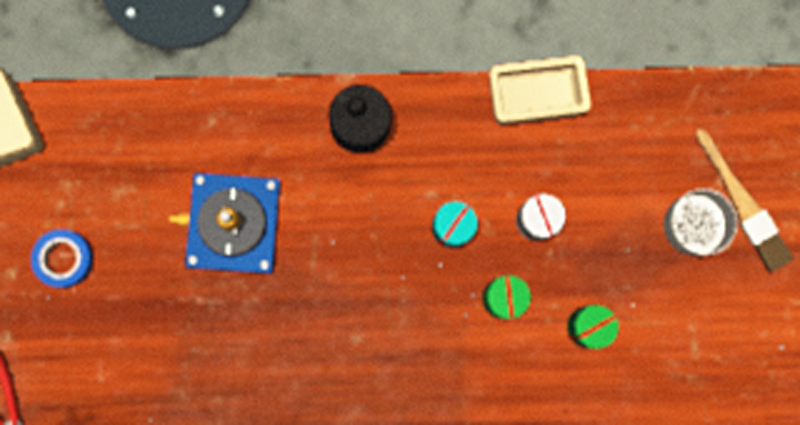

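View pics/scc.png

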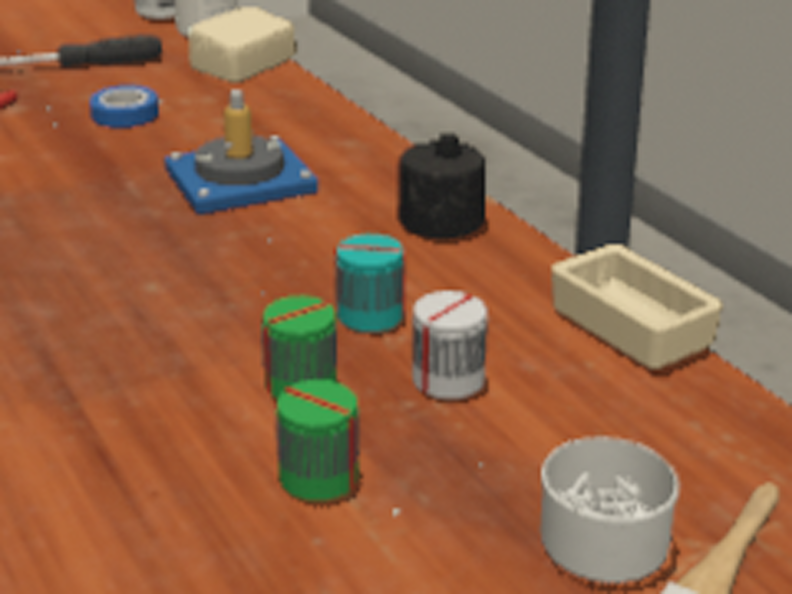

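Four look-alikes in the top crop: turquoise (457,223), bare white/aluminium (543,216), and green at (508,297) and (596,327). The aluminium one at full-image pixel row 206, col 377 fits the description. I'll confirm it in an enlarged crop and measure from that.

```bash
cat > seg.py <<'E'
from h import *
def masks(im):
    hsv=cv2.cvtColor(im,cv2.COLOR_RGB2HSV);return hsv
def comp(m,near,rad):
    ys,xs=np.nonzero(m);k=np.hypot(ys-near[0],xs-near[1])<rad
    return np.c_[ys[k],xs[k]]
def report(cam="top"):
    im=np.asarray(manip.camera(cam));h=masks(im)
    white=(h[...,1]<40)&(h[...,2]>170)
    return im,h,white
E
python3 - <<'E'
from seg import *
im,h,white=report()
crop=lambda r,c,n:cv2.resize(im[r-n:r+n,c-n:c+n,::-1],(400,400),interpolation=cv2.INTER_NEAREST)
cv2.imwrite("pics/pair.png",np.hstack([crop(206,377,14),crop(209,253,22)]))
p=comp(white,(206,377),14);
# top disc incl. red
red=((h[...,0]<8)|(h[...,0]>172))&(h[...,1]>60)
r=comp(red,(206,377),7)
print("white ext",p.min(0),p.max(0),len(p))
W=np.array([ray("top",q,.054)[:2] for q in p]);print("white mean",W.mean(0),W.min(0),W.max(0))
def axis(P):
    c=P.mean(0);u,s,v=np.linalg.svd(P-c);return c,np.arctan2(v[0][1],v[0][0]),s
R=np.array([ray("top",q,.054)[:2] for q in r]);print("red",axis(R),len(R))
blue=(h[...,0]>100)&(h[...,0]<125)&(h[...,1]>120)
b=comp(blue,(209,253),32);B=np.array([ray("top",q,.014)[:2] for q in b]).astype(np.float32)
print("blue rect",cv2.minAreaRect(B*1000),len(b))
m=comp(white,(208,252),18);M=np.array([ray("top",q,.028)[:2] for q in m])
print("marks",[ (q.tolist(),np.round(x,4).tolist()) for q,x in zip(m,M)])
for n in("pin_height","shoulder","plunger"):
  for d in manip.find_in("top",n)[:2]:print(n,d)
E
```

```text
white ext [198 369] [214 385] 192
white mean [ 0.53985842 -0.19409212] [ 0.5171646  -0.21731881] [ 0.56242112 -0.17178044]
red (array([ 0.53908197, -0.19561564]), np.float64(-2.811070097305233), array([0.05422799, 0.00733007])) 25
blue rect ((544.4666137695312, 156.92218017578125), (97.99950408935547, 107.05323028564453), 84.63712310791016) 637
marks [([195, 253], [0.5825, 0.1543]), ([196, 252], [0.5797, 0.1572]), ([196, 253], [0.5796, 0.1543]), ([197, 252], [0.5768, 0.1572]), ([197, 253], [0.5767, 0.1543]), ([198, 252], [0.5739, 0.1572]), ([198, 253], [0.5738, 0.1544]), ([199, 252], [0.571, 0.1572]), ([199, 253], [0.571, 0.1544]), ([205, 249], [0.5541, 0.1659]), ([205, 250], [0.554, 0.163]), ([206, 249], [0.5512, 0.1659]), ([206, 250], [0.5511, 0.1631]), ([206, 251], [0.5511, 0.1602]), ([207, 249], [0.5483, 0.1659]), ([207, 250], [0.5483, 0.1631]), ([212, 253], [0.5338, 0.1547]), ([212, 254], [0.5338, 0.1519]), ([217, 251], [0.5197, 0.1605]), ([218, 250], [0.517, 0.1633]), ([218, 251], [0.5169, 0.1605]), ([219, 250], [0.5141, 0.1634]), ([219, 251], [0.5141, 0.1605]), ([219, 252], [0.514, 0.1577]), ([220, 250], [0.5113, 0.1634]), ([220, 251], [0.5112, 0.1606]), ([220, 252], [0.5112, 0.1577]), ([221, 250], [0.5085, 0.1634]), ([221, 251], [0.5084, 0.1606])]
pin_height {'at': [207.9, 256.6], 'score': 0.88}
shoulder {'at': [208.9, 255.3], 'score': 0.9}
```

View pics/pair.png

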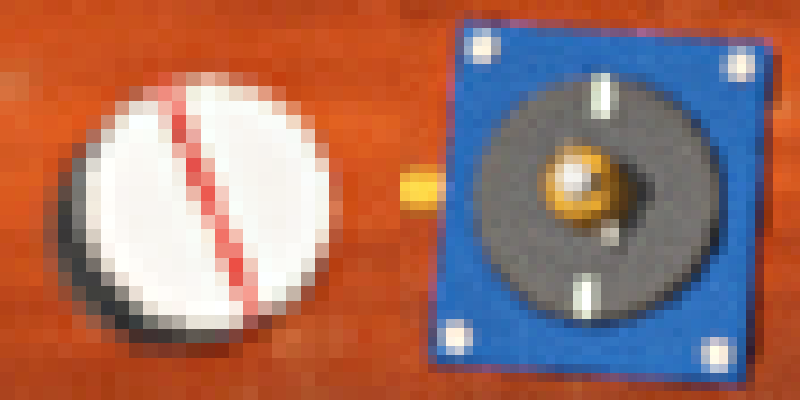

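The crop confirms it: bare aluminium collar with a red line (yaw about 0.33), top centre near (0.540, -0.194). Port centre is about (0.545, 0.158) with yaw about -0.09, and a pin stub shows at crop (608,235). I'll squeeze the collar from two directions to centre it in the grip.

```bash
cat > plan.py <<'E'
from h import *
from scipy.spatial.transform import Rotation as Ro
# rows from current pose to target (x,y,z,psi), psi = world angle of tool y; start optional
def pose():
    o=manip.observe();R=Ro.from_quat(o["ee_rot"]).as_matrix();y=R[:,1]
    return np.r_[o["tcp_pos"],np.arctan2(y[1],y[0])]
def rows(a,b,n,show=True):
    out=[];D=(b-a)/n
    L=[];A=[]
    for k in range(n):
        psi=a[3]+D[3]*k
        y=np.array([np.cos(psi),np.sin(psi),0]);z=np.array([0,0,-1.]);x=np.cross(y,z)
        L.append([round(float(v@D[:3]),4) for v in(x,y,z)]);A.append([0,0,round(-float(D[3]),4)])
    print("L",L,"\nA",A)
E
python3 - <<'E'
from plan import *
p=pose();print(p)
m=np.array([.50,.25,.21,p[3]-1.2]);rows(p,m,12);rows(m,np.array([.54,-.194,.15,p[3]-2.48]),12)
E
```

```text
[0.20925757 0.61535963 0.21866387 1.24299081]
L [[-0.0327, -0.021, 0.0007], [-0.0347, -0.0177, 0.0007], [-0.0363, -0.0141, 0.0007], [-0.0375, -0.0104, 0.0007], [-0.0383, -0.0066, 0.0007], [-0.0388, -0.0028, 0.0007], [-0.0389, 0.0011, 0.0007], [-0.0386, 0.005, 0.0007], [-0.0379, 0.0088, 0.0007], [-0.0368, 0.0126, 0.0007], [-0.0354, 0.0162, 0.0007], [-0.0336, 0.0196, 0.0007]] 
A [[0, 0, 0.1], [0, 0, 0.1], [0, 0, 0.1], [0, 0, 0.1], [0, 0, 0.1], [0, 0, 0.1], [0, 0, 0.1], [0, 0, 0.1], [0, 0, 0.1], [0, 0, 0.1], [0, 0, 0.1], [0, 0, 0.1]]
L [[-0.0371, 0.0017, 0.005], [-0.0367, 0.0057, 0.005], [-0.0359, 0.0096, 0.005], [-0.0347, 0.0133, 0.005], [-0.0331, 0.0169, 0.005], [-0.0311, 0.0204, 0.005], [-0.0287, 0.0236, 0.005], [-0.0261, 0.0265, 0.005], [-0.0231, 0.0291, 0.005], [-0.0199, 0.0314, 0.005], [-0.0164, 0.0333, 0.005], [-0.0128, 0.0349, 0.005]] 
A [[0, 0, 0.1067], [0, 0, 0.1067], [0, 0, 0.1067], [0, 0, 0.1067], [0, 0, 0.1067], [0, 0, 0.1067], [0, 0, 0.1067], [0, 0, 0.1067], [0, 0, 0.1067], [0, 0, 0.1067], [0, 0, 0.1067], [0, 0, 0.1067]]
```

play_rows(linear=[[-0.033,-0.021,0.001],[-0.035,-0.018,0.001],[-0.036,-0.014,0.001],[-0.0375,-0.0105,0.001],[-0.038,-0.0065,0.001],[-0.039,-0.003,0.001],[-0.039,0.001,0.001],[-0.0385,0.005,0.001],[-0.038,0.009,0.001],[-0.037,0.0125,0.001],[-0.0355,0.016,0.001],[-0.0335,0.0195,0.001]], angular=[[0,0,0.1],[0,0,0.1],[0,0,0.1],[0,0,0.1],[0,0,0.1],[0,0,0.1],[0,0,0.1],[0,0,0.1],[0,0,0.1],[0,0,0.1],[0,0,0.1],[0,0,0.1]], gripper=[0.07,0.07,0.07,0.07,0.07,0.07,0.07,0.07,0.07,0.07,0.07,0.07])

```text
time_s: 1.8
tcp_pos: [0.5007, 0.2478, 0.207]
ee_rot: [0.693, 0.721, 0.0, -0.0]
ft_force: [0.0, 0.2, -0.3]
width: 0.0703
grip_force: 0.0
```

play_rows(linear=[[-0.037,0.0015,0.005],[-0.0365,0.0055,0.005],[-0.036,0.0095,0.005],[-0.0345,0.0135,0.005],[-0.033,0.017,0.005],[-0.031,0.0205,0.005],[-0.0285,0.0235,0.005],[-0.026,0.0265,0.005],[-0.023,0.029,0.005],[-0.02,0.0315,0.005],[-0.0165,0.0335,0.005],[-0.013,0.035,0.005]], angular=[[0,0,0.107],[0,0,0.107],[0,0,0.107],[0,0,0.107],[0,0,0.107],[0,0,0.107],[0,0,0.107],[0,0,0.107],[0,0,0.107],[0,0,0.107],[0,0,0.107],[0,0,0.107]], gripper=[0.07,0.07,0.07,0.07,0.07,0.07,0.07,0.07,0.07,0.07,0.07,0.07])

```text
time_s: 2.8
tcp_pos: [0.5391, -0.1961, 0.1466]
ee_rot: [0.987, 0.162, 0.0, -0.0]
ft_force: [0.7, 0.0, 0.4]
width: 0.0704
grip_force: 0.0
```

```bash
python3 - <<'E'
from plan import *
o=manip.observe();p=pose();print(o["time_s"],p,o["joints"],o["ft_force"],o["width"],manip.pinch_z)
rows(p,np.array([.54,-.1945,.06,-1.24]),3)
E
```

```text
2.8 [ 0.53912828 -0.19605427  0.14662473 -1.24535038] [-0.08153764  0.65168031  0.6430068   1.75263438 -0.48355346  0.90022782
 -0.47442229] [0.6981191  0.01027124 0.39523974] 0.07037902057182738 0.0188
L [[0.0004, -0.0004, 0.0289], [0.0004, -0.0004, 0.0289], [0.0004, -0.0004, 0.0289]] 
A [[0, 0, -0.0018], [0, 0, -0.0018], [0, 0, -0.0018]]
```

play_rows(linear=[[0.0005,-0.0005,0.034],[0.0005,-0.0005,0.034],[0,0,0.034],[0,0,0.018],[0,0,0.0085],[0,0,0],[0,0,0],[0,0,0],[0,0,0],[0,0,0],[0,0,0],[0,0,0]], angular=[[0,0,0],[0,0,0],[0,0,0],[0,0,0],[0,0,0],[0,0,0],[0,0,0],[0,0,0],[0,0,0],[0,0,0],[0,0,0],[0,0,0]], gripper=[0.07,0.07,0.07,0.07,0.07,0.04,0.04,0.04,0.04,0.04,0.04,0.04], grip_force=6)

```text
time_s: 3.8
tcp_pos: [0.5406, -0.1939, 0.0198]
ee_rot: [0.986, 0.164, 0.001, 0.001]
ft_force: [0.3, -0.2, 5.7]
width: 0.0481
grip_force: 6.0
```

```bash
python3 - <<'E'
from plan import *
o=manip.observe();p=pose();print(o["time_s"],p,o["ft_force"],o["width"],o["grip_force"])
y=np.array([np.cos(p[3]),np.sin(p[3])]);print("cam err along y",y@(p[:2]-[.5399,-.1943]))
E
```

```text
3.8 [ 0.54064798 -0.19388961  0.01983741 -1.24079182] [ 0.28019336 -0.23569725  5.66987697] 0.04810490869072996 6.0023515732973465
cam err along y -0.0001458664529753989
```

play_rows(linear=[[0,0,0],[0,0,0],[0,0,0],[0,0,0],[0,0,0],[0,0,0],[0,0,0],[0,0,0],[0,0,0],[0,0,0],[0,0,0],[0,0,0]], angular=[[0,0,0],[0,0,0],[0,0,0],[0,0,-0.12],[0,0,-0.12],[0,0,-0.12],[0,0,-0.12],[0,0,-0.12],[0,0,-0.12],[0,0,-0.12],[0,0,-0.12],[0,0,-0.12]], gripper=[0.068,0.068,0.068,0.068,0.068,0.068,0.068,0.068,0.068,0.068,0.068,0.068])

```text
time_s: 4.8
tcp_pos: [0.5391, -0.1933, 0.0179]
ee_rot: [0.76, 0.65, -0.0, -0.0]
ft_force: [-0.6, 0.3, -0.3]
width: 0.0682
grip_force: 0.0
```

play_rows(linear=[[0,0,0],[0,0,0],[0,0,0],[0,0,0],[0,0,0],[0,0,0],[0,0,0]], angular=[[0,0,-0.12],[0,0,-0.12],[0,0,-0.12],[0,0,-0.12],[0,0,-0.01],[0,0,0],[0,0,0]], gripper=[0.068,0.068,0.068,0.068,0.068,0.068,0.068])

```text
time_s: 5.38
tcp_pos: [0.5392, -0.1934, 0.018]
ee_rot: [0.583, 0.813, -0.0, -0.0]
ft_force: [-0.0, 0.3, 0.3]
width: 0.0679
grip_force: 0.0
```

```bash
python3 - <<'E'
from plan import *
o=manip.observe();p=pose();print(o["time_s"],p,o["ft_force"],o["width"],o["joints"])
snap("top","t1.png",(186,226,357,397),14)
E
```

```text
5.3833 [ 0.53923649 -0.19337777  0.018023    0.32632142] [-0.03324441  0.30202066  0.33014933] 0.0679380597288898 [ 0.25149891  0.76174028  0.08718236  1.83657931 -0.11535791  0.54851533
  0.73956109]
```

View pics/t1.png

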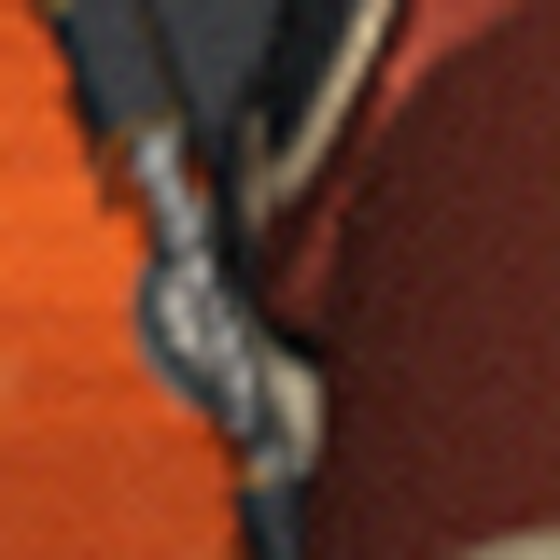

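play_rows(linear=[[0,0,0],[0,0,0],[0,0,0],[0,0,0],[0,0,0],[0,0,0]], angular=[[0,0,0],[0,0,0],[0,0,0],[0,0,0],[0,0,0],[0,0,0]], gripper=[0.04,0.04,0.04,0.04,0.04,0.04], grip_force=30)

```text
time_s: 5.93
tcp_pos: [0.5395, -0.1932, 0.0182]
ee_rot: [0.582, 0.813, 0.0, 0.0]
ft_force: [1.1, 0.4, 0.2]
width: 0.0476
grip_force: 30.0
```

play_rows(linear=[[0,0,-0.01],[0,0,-0.03],[0,0,-0.04],[0,0,-0.04],[0,0,0],[0,0,0]], angular=[[0,0,0],[0,0,0],[0,0,0],[0,0,0],[0,0,0],[0,0,0]], gripper=[0.04,0.04,0.04,0.04,0.04,0.04])

```text
time_s: 6.43
tcp_pos: [0.5409, -0.194, 0.1412]
ee_rot: [0.582, 0.813, 0.001, 0.003]
ft_force: [-0.4, -0.2, -1.5]
width: 0.0477
grip_force: 30.0
```

```bash
python3 - <<'E'
from plan import *
o=manip.observe();p=pose();print(o["time_s"],p,o["ft_force"],o["width"],o["grip_force"],o["joints"])
rows(p,np.array([.545,.158,.155,-.09]),10)
snap("scene","s1.png",(120,320,200,450),3)
E
```

```text
6.4333 [ 0.54086825 -0.19404108  0.14122458  0.3287623 ] [-0.41401513 -0.18747564 -1.51503051] 0.04766486691491968 29.99967969080899 [ 0.23034804  0.58305254  0.11893909  1.75030419 -0.09058534  0.80737365
  0.72084872]
L [[0.0332, 0.0118, -0.0014], [0.0336, 0.0104, -0.0014], [0.0341, 0.0089, -0.0014], [0.0344, 0.0075, -0.0014], [0.0347, 0.0061, -0.0014], [0.0349, 0.0046, -0.0014], [0.0351, 0.0031, -0.0014], [0.0352, 0.0017, -0.0014], [0.0352, 0.0002, -0.0014], [0.0352, -0.0013, -0.0014]] 
A [[0, 0, 0.0419], [0, 0, 0.0419], [0, 0, 0.0419], [0, 0, 0.0419], [0, 0, 0.0419], [0, 0, 0.0419], [0, 0, 0.0419], [0, 0, 0.0419], [0, 0, 0.0419], [0, 0, 0.0419]]
```

View pics/s1.png

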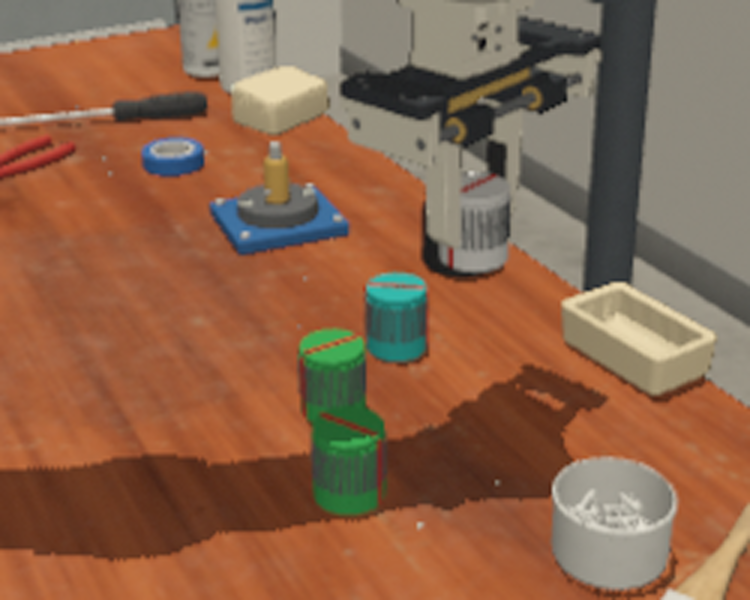

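The collar is held with its red line along the fingers. The scene crop shows the spigot free at (275,180). Next: carry it over the port.

play_rows(linear=[[0.033,0.012,-0.0015],[0.0335,0.0105,-0.0015],[0.034,0.009,-0.0015],[0.0345,0.0075,-0.0015],[0.0345,0.006,-0.0015],[0.035,0.0045,-0.0015],[0.035,0.003,-0.0015],[0.035,0.0015,-0.0015],[0.035,0,-0.0015],[0.035,-0.001,-0.0015],[0,0,0],[0,0,0]], angular=[[0,0,0.042],[0,0,0.042],[0,0,0.042],[0,0,0.042],[0,0,0.042],[0,0,0.042],[0,0,0.042],[0,0,0.042],[0,0,0.042],[0,0,0.042],[0,0,0],[0,0,0]], gripper=[0.04,0.04,0.04,0.04,0.04,0.04,0.04,0.04,0.04,0.04,0.04,0.04])

```text
time_s: 7.48
tcp_pos: [0.5416, 0.161, 0.1508]
ee_rot: [0.736, 0.677, -0.002, -0.002]
ft_force: [0.1, -0.9, -1.4]
width: 0.0476
grip_force: 30.0
```

```bash
python3 - <<'E'
from plan import *
o=manip.observe();p=pose();print(o["time_s"],p,o["ft_force"],o["width"],o["joints"],o["ee_rot"])
rows(p,np.array([.545,.158,.118,-.088]),2)
print([np.round(proj("scene",(.545,.158,z)),1) for z in(.07,.084,p[2]-.018,p[2]+.036)])
snap("scene","s2.png",(130,230,240,340),6)
E
```

```text
7.4833 [ 0.54162112  0.16102535  0.15084047 -0.08428446] [ 0.07247716 -0.91893517 -1.44702437] 0.04755904933061731 [-0.49306116  0.57164527  0.25897435  1.76044535 -0.18863542  0.83860804
 -0.23050859] [ 0.73626631  0.67668743 -0.00194547 -0.00150385]
L [[-0.0014, 0.0018, 0.0164], [-0.0014, 0.0018, 0.0164]] 
A [[0, 0, 0.0019], [0, 0, 0.0019]]
[array([172.5, 291.4]), array([167.9, 291.1]), array([151.4, 290.4]), array([132.5, 289.5])]
```

View pics/s2.png

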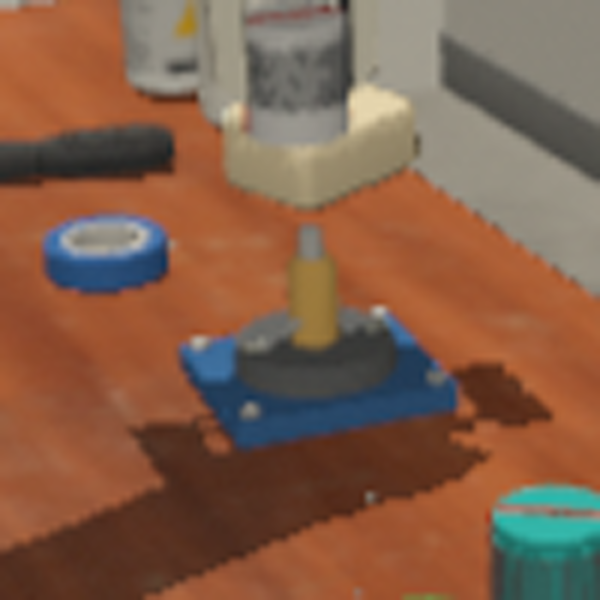

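The spigot is at crop col about 312, against 308 predicted. The collar's base is at about 298, which matches its present 3.4 mm short x position. I'll correct that and lower.

play_rows(linear=[[-0.0015,0.002,0.02],[-0.0015,0.002,0.018],[0,0,0],[0,0,0],[0,0,0],[0,0,0]], angular=[[0,0,0.002],[0,0,0.002],[0,0,0],[0,0,0],[0,0,0],[0,0,0]], gripper=[0.04,0.04,0.04,0.04,0.04,0.04])

```text
time_s: 8.03
tcp_pos: [0.5482, 0.1539, 0.1161]
ee_rot: [0.74, 0.672, 0.001, 0.0]
ft_force: [0.4, -0.0, -1.3]
width: 0.0478
grip_force: 30.0
```

```bash
python3 - <<'E'
from plan import *
o=manip.observe();p=pose();print(o["time_s"],p,o["ft_force"],o["ee_rot"])
rows(p,np.array([.545,.158,p[2],-.088]),1)
E
```

```text
8.0333 [ 0.54818207  0.15387375  0.1160588  -0.09604167] [ 0.37328071 -0.03131836 -1.28978442] [7.40234150e-01 6.72348737e-01 6.28951897e-04 4.27596782e-04]
L [[0.0038, -0.0036, 0.0]] 
A [[0, 0, -0.008]]
```

play_rows(linear=[[0,0,0],[0,0,0],[0,0,0]], angular=[[0,0,0],[0,0,0],[0,0,0]], gripper=[0.04,0.04,0.04])

```text
time_s: 8.28
tcp_pos: [0.5477, 0.1546, 0.1157]
ee_rot: [0.74, 0.673, 0.0, 0.0]
ft_force: [-0.9, -0.6, -1.2]
width: 0.0478
grip_force: 30.0
```

play_rows(linear=[[0,0,0],[0,0,0],[0,0,0]], angular=[[0,0,0],[0,0,0],[0,0,0]], gripper=[0.04,0.04,0.04])

```text
time_s: 8.53
tcp_pos: [0.5475, 0.1545, 0.1152]
ee_rot: [0.74, 0.673, 0.0, 0.0]
ft_force: [-0.6, 0.3, -1.0]
width: 0.0475
grip_force: 30.0
```

play_rows(linear=[[0.0033,-0.0028,0.002],[0,0,0.002],[0,0,0],[0,0,0],[0,0,0],[0,0,0]], angular=[[0,0,0],[0,0,0],[0,0,0],[0,0,0],[0,0,0],[0,0,0]], gripper=[0.04,0.04,0.04,0.04,0.04,0.04])

```text
time_s: 9.03
tcp_pos: [0.5451, 0.1579, 0.1111]
ee_rot: [0.74, 0.673, -0.0, 0.0]
ft_force: [0.3, 0.3, -1.4]
width: 0.0477
grip_force: 30.0
```

```bash
python3 - <<'E'
from plan import *
o=manip.observe();p=pose();print(o["time_s"],p,o["ft_force"],o["ee_rot"])
rows(p,np.array([.545,.158,p[2],-.088]),1)
snap("scene","s3.png",(130,200,250,335),8)
snap("top","t3.png",(186,232,230,276),8)
E
python3 -c "
import cv2
a=cv2.imread('pics/s3.png');print(a.shape)"
```

```text
9.0333 [ 0.54508674  0.15787272  0.11113647 -0.09511466] [ 0.25599218  0.32586771 -1.37531411] [ 7.39922733e-01  6.72691860e-01 -6.50882239e-05  8.03553913e-05]
L [[0.0001, -0.0001, 0.0]] 
A [[0, 0, -0.0071]]
(560, 680, 3)
```

View pics/s3.png

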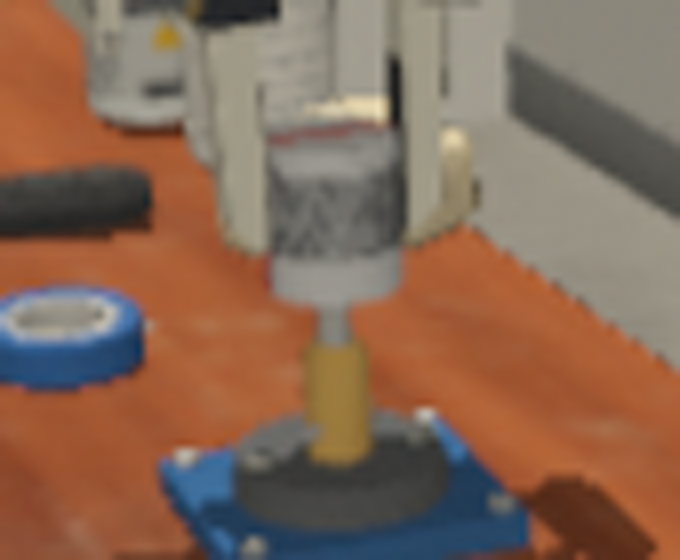

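The collar (col 337) sits over the spigot (col 338). Descending slowly.

play_rows(linear=[[0,0,0.005],[0,0,0.005],[0,0,0.005],[0,0,0.005],[0,0,0.004],[0,0,0.003],[0,0,0.003],[0,0,0],[0,0,0]], angular=[[0,0,0],[0,0,0],[0,0,0],[0,0,0],[0,0,0],[0,0,0],[0,0,0],[0,0,0],[0,0,0]], gripper=[0.04,0.04,0.04,0.04,0.04,0.04,0.04,0.04,0.04])

```text
time_s: 9.88
tcp_pos: [0.5449, 0.1584, 0.0809]
ee_rot: [0.74, 0.673, -0.0, -0.0]
ft_force: [-1.3, 1.0, -1.5]
width: 0.0475
grip_force: 30.0
```

play_rows(linear=[[0,0,0.004],[0,0,0.004],[0,0,0.004],[0,0,0.003],[0,0,0.002],[0,0,0.002],[0,0,0.001],[0,0,0],[0,0,0]], angular=[[0,0,0],[0,0,0],[0,0,0],[0,0,0],[0,0,0],[0,0,0],[0,0,0],[0,0,0],[0,0,0]], gripper=[0.04,0.04,0.04,0.04,0.04,0.04,0.04,0.04,0.04])

```text
time_s: 10.63
tcp_pos: [0.545, 0.1585, 0.0609]
ee_rot: [0.74, 0.673, 0.0, -0.0]
ft_force: [0.4, 3.1, -2.9]
width: 0.0476
grip_force: 30.0
```

play_rows(linear=[[0,0,0.001],[0,0,0.001],[0,0,0.001],[0,0,0],[0,0,0],[0,0,0]], angular=[[0,0,0],[0,0,0],[0,0,0],[0,0,0],[0,0,0],[0,0,0]], gripper=[0.04,0.04,0.04,0.04,0.04,0.04])

```text
time_s: 11.13
tcp_pos: [0.5452, 0.1585, 0.0596]
ee_rot: [0.74, 0.673, 0.001, -0.0]
ft_force: [-2.8, 2.4, 7.3]
width: 0.0477
grip_force: 30.0
```

```bash
python3 - <<'E'
from plan import *
o=manip.observe();p=pose();print(o["time_s"],p,o["ft_force"],o["torque"],o["ee_rot"])
E
```

```text
11.1333 [ 0.54515069  0.1584587   0.05964377 -0.09478769] [-2.7596157   2.38854359  7.26760248] [ 0.5598006   0.66165263 -0.06306253] [ 7.39812527e-01  6.72812782e-01  5.74215868e-04 -2.34819674e-04]
```

Contact with the pins at TCP z 0.0596, so the underside is at about 0.042 as expected, still aligned with the marks. Now turning anticlockwise (negative tool z) under light push.

play_rows(linear=[[0,0,0],[0,0,0],[0,0,0],[0,0,0],[0,0,0],[0,0,0],[0,0,0],[0,0,0],[0,0,0],[0,0,0],[0,0,0]], angular=[[0,0,0],[0,0,0],[0,0,-0.05],[0,0,-0.05],[0,0,-0.05],[0,0,-0.05],[0,0,-0.05],[0,0,-0.05],[0,0,-0.05],[0,0,-0.05],[0,0,0]], gripper=[0.04,0.04,0.04,0.04,0.04,0.04,0.04,0.04,0.04,0.04,0.04])

```text
time_s: 12.05
tcp_pos: [0.545, 0.1586, 0.0584]
ee_rot: [0.591, 0.807, 0.0, -0.0]
ft_force: [-0.5, 4.7, 0.6]
width: 0.0478
grip_force: 30.0
```

play_rows(linear=[[0,0,0],[0,0,0],[0,0,0]], angular=[[0,0,-0.03],[0,0,-0.03],[0,0,0]], gripper=[0.04,0.04,0.04])

```text
time_s: 12.3
tcp_pos: [0.545, 0.1586, 0.0581]
ee_rot: [0.566, 0.824, 0.0, -0.0]
ft_force: [-0.5, 5.0, -0.3]
width: 0.0479
grip_force: 30.0
```

play_rows(linear=[[0,0,0],[0,0,0],[0,0,0]], angular=[[0,0,-0.03],[0,0,-0.03],[0,0,0]], gripper=[0.04,0.04,0.04])

```text
time_s: 12.55
tcp_pos: [0.545, 0.1586, 0.0581]
ee_rot: [0.541, 0.841, 0.0, -0.0]
ft_force: [-1.0, 5.3, -0.1]
width: 0.0478
grip_force: 30.0
```

play_rows(linear=[[0,0,0.001],[0,0,0.0015],[0,0,0.0015],[0,0,0]], angular=[[0,0,0],[0,0,0],[0,0,0],[0,0,0]], gripper=[0.04,0.04,0.04,0.04])

```text
time_s: 12.88
tcp_pos: [0.5447, 0.1585, 0.0541]
ee_rot: [0.542, 0.841, 0.0, -0.0]
ft_force: [-0.3, 4.8, -0.1]
width: 0.0477
grip_force: 30.0
```

It dropped with no resistance past the pins. Pushing home against the plunger.

play_rows(linear=[[0,0,0.0015],[0,0,0.0015],[0,0,0.0015],[0,0,0.0015],[0,0,0.001],[0,0,0.001],[0,0,0],[0,0,0]], angular=[[0,0,0],[0,0,0],[0,0,0],[0,0,0],[0,0,0],[0,0,0],[0,0,0],[0,0,0]], gripper=[0.04,0.04,0.04,0.04,0.04,0.04,0.04,0.04])

```text
time_s: 13.55
tcp_pos: [0.5447, 0.1585, 0.0472]
ee_rot: [0.542, 0.841, 0.0, -0.0]
ft_force: [-2.5, 4.6, 6.0]
width: 0.0477
grip_force: 30.0
```

play_rows(linear=[[0,0,0.001],[0,0,0.001],[0,0,0],[0,0,0]], angular=[[0,0,0],[0,0,0],[0,0,0],[0,0,0]], gripper=[0.04,0.04,0.04,0.04])

```text
time_s: 13.88
tcp_pos: [0.5447, 0.1585, 0.0461]
ee_rot: [0.542, 0.841, 0.0, -0.0]
ft_force: [-4.7, 3.5, 13.1]
width: 0.0479
grip_force: 30.0
```

play_rows(linear=[[0,0,0.001],[0,0,0],[0,0,0],[0,0,0],[0,0,0]], angular=[[0,0,0],[0,0,0],[0,0,0],[0,0,0],[0,0,0]], gripper=[0.04,0.04,0.04,0.04,0.04])

```text
time_s: 14.3
tcp_pos: [0.5448, 0.1585, 0.0461]
ee_rot: [0.542, 0.841, 0.0, -0.0]
ft_force: [-6.4, 4.6, 18.0]
width: 0.0478
grip_force: 30.0
```

```bash
python3 - <<'E'
from plan import *
o=manip.observe();print(o["time_s"],pose(),o["ft_force"],o["grip_force"])
snap("scene","s4.png",(140,210,250,335),8)
E
```

```text
14.3 [0.54477998 0.15854739 0.04610458 0.42589253] [-6.39026202  4.60645248 17.95011934] 30.003628246486187
```

View pics/s4.png

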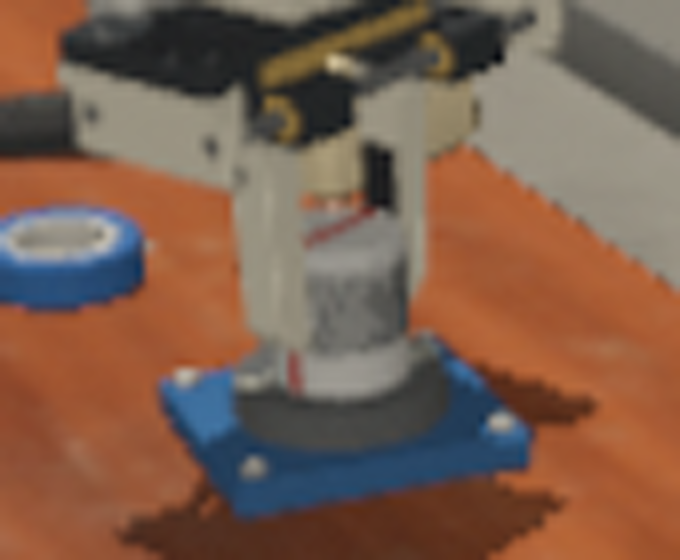

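The picture shows the collar seated on the dark shoulder, its base at crop about (350,390), still gripped. The height no longer drops while the force rises to 18 N, so it is fully home.

```bash
python3 -c "
from station import manip
print(manip.job_done())"
```

```text
the job is handed in; nothing more can be done
None
```

The aluminium collar went over the spigot in line with the marks, rested on the pins, dropped after an anticlockwise turn of about 0.5 rad, and was handed in pressed fully home and still gripped; the judge's verdict was not shown.

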